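# Change the batch on the drying bar

### The arm

A 6-joint arm with a two-finger parallel gripper is mounted at the origin on the work surface. World frame = base frame: x ahead of the robot, y to its left, z up, the work surface at z = 0. Lengths are in m, angles in rad, forces in N, time in s.
With the tool pointing down it reaches from about 0.35 to 0.925 m from the base axis. Payload 6.4 kg.
Tool frame: the origin (TCP) lies between the finger pads; the fingertips stand 22 mm ahead of it and the grasp point (between the pads) lies 3 mm ahead of it (manip.tip_extent is the distance from the TCP to the fingertips, in m); y points along the fingers, z is the direction in which the jaws open and shut, and the axes are right-handed (so a half turn about y gives the same grasp; the last joint's range is limited). The gripper opens to 85 mm and grips with 20 to 120 N. Pads are 22 mm wide; open, the fingers measure 114 mm over their backs; the gripper's body (76 mm by 85 mm) begins 54 mm behind the grasp point. The pads swing forward as they close: fully open they stand 13 mm farther back than shut.
Start: joints at [-1.413, 0.245, 1.558, -0, 1.339, -0.174], TCP at [0.212, -0.615, 0.253] pointing down, gripper open.
Joint ranges: [-3.13, 3.13], [-1.02, 2.26], [0.13, 2.54], [-0.95, 4.09], [0.21, 2.88], [-2.74, 2.74]. Speed limits (rad/s): [2.57, 2.57, 3.14, 3.14, 3.14, 3.14].

### API

Orientations are given as a rotation vector (axis times angle).
In Python, from bench import manip, eoat, kinematics, status, eyes, workorder gives the robot as it stands. The module is installed in compiled form; this text tells all that it offers. Calls block until the motion is done:
- manip.move_ptp(position, orientation): joint-space move of the TCP to a pose.
- manip.move_linear(position, orientation=None, rate=0.15, threshold=None): straight line of the TCP; orientation=None keeps the orientation; rate is the mean speed in m/s. With threshold (N) it stops when the force on the tool has changed by that much, and returns True; else False.
- manip.move_joints(angles): joint-space move.
- eoat.grip(opening, force=None): opening from 0.0 (shut) to 1.0 (fully open); force is the grip in N (None keeps the last); returns when the fingers have stopped.
- manip.sleep(seconds).
- kinematics.inverse_kinematics(position, orientation): joint angles nearest the present ones, or None.
- status.get_obs(): the state.
- eyes.grab_frame(name): name is "scene" or "side" or "wrist"; returns the picture (384x512x3 uint8, blue, green, red); there is no depth.
- eyes.camera_info(name): a dict with "fx", "fy", "cx", "cy" (pixels), "position" and "rotation" of the camera in the world. Camera axes: x right, y down, z forward; pixel columns grow to the right and rows downward; lengths in m; the calibration is good to about 2 mm. The wrist camera is an equidistant fisheye: a pixel r from the principal point sees the ray r / f radians off the axis. A picture is of the moment at which its call begins: read the wrist's pose just before it. camera_info takes no time and is no camera call; for the wrist camera it gives the pose at the moment of the call.
A pose or a line that the arm cannot do raises manip.MotionError and nothing moves.
- workorder.job_done(): hands the job in, once; it reports no verdict.
The state is a dict: "t": time; "q": joint angles; "qd": joint speeds; "tau": joint torques, N m; "eef_pos": TCP position; "tcp_rot": TCP orientation; "contact_force": force on the tool from outside, world axes, zero at the start; "torque": the same for the moment, N m; "opening": opening from 0.0 (shut) to 1.0 (fully open).
Only numpy, scipy, OpenCV 4.12 (cv2) and the standard library are available. Lean on these libraries where they do the work, as an engineer would, in place of code of your own. Each camera call takes 0.05 s, during which the arm holds its last target.

### The job

Change the batch of brass saddles on the warm-air drying stand. First slide the heat fully off, before touching any saddle; then take the dry saddles off the bar and stand them on their feet in the red-lined tray, and hang every washed saddle from the draining mat over the bar, straddling it squarely, with at least a finger's breadth of air between neighbours. Last, slide the heat up level with the red pointer, leaving the other things on the bench where they are.

Things in the scene. Friction and masses are not known exactly. Their poses are not given: they have to be found in the camera images.
- washed_a: Brass saddle, 0.29 kg: strap 4 mm thick, 40 wide (its y); round crown, inside radius 13, then two legs splayed to 57 mm apart inside, on flat feet; 108 mm over the feet (its x). Origin: underside, midway between the feet; z up. Crown underside at z 55, top at z 59; square boss 16 x 16 mm to pick it up by, z 59 to 83, sides along x, y. Washed: starts standing on the mat, or is absent
- washed_b: Brass saddle, 0.29 kg: strap 4 mm thick, 40 wide (its y); round crown, inside radius 13, then two legs splayed to 57 mm apart inside, on flat feet; 108 mm over the feet (its x). Origin: underside, midway between the feet; z up. Crown underside at z 55, top at z 59; square boss 16 x 16 mm to pick it up by, z 59 to 83, sides along x, y. Washed: starts standing on the mat, or is absent
- washed_c: Brass saddle, 0.29 kg: strap 4 mm thick, 40 wide (its y); round crown, inside radius 13, then two legs splayed to 57 mm apart inside, on flat feet; 108 mm over the feet (its x). Origin: underside, midway between the feet; z up. Crown underside at z 55, top at z 59; square boss 16 x 16 mm to pick it up by, z 59 to 83, sides along x, y. Washed: starts standing on the mat, or is absent
- dry_a: Brass saddle, 0.29 kg: strap 4 mm thick, 40 wide (its y); round crown, inside radius 13, then two legs splayed to 57 mm apart inside, on flat feet; 108 mm over the feet (its x). Origin: underside, midway between the feet; z up. Crown underside at z 55, top at z 59; square boss 16 x 16 mm to pick it up by, z 59 to 83, sides along x, y. Dry: starts hanging on the bar, or is absent
- dry_b: Brass saddle, 0.29 kg: strap 4 mm thick, 40 wide (its y); round crown, inside radius 13, then two legs splayed to 57 mm apart inside, on flat feet; 108 mm over the feet (its x). Origin: underside, midway between the feet; z up. Crown underside at z 55, top at z 59; square boss 16 x 16 mm to pick it up by, z 59 to 83, sides along x, y. Dry: starts hanging on the bar, or is absent
- dry_c: Brass saddle, 0.29 kg: strap 4 mm thick, 40 wide (its y); round crown, inside radius 13, then two legs splayed to 57 mm apart inside, on flat feet; 108 mm over the feet (its x). Origin: underside, midway between the feet; z up. Crown underside at z 55, top at z 59; square boss 16 x 16 mm to pick it up by, z 59 to 83, sides along x, y. Dry: starts hanging on the bar, or is absent
- stand: fixed drying stand: pale heater base with grille, 130 x 420 mm, 54 high; origin: centre of its underside. A round aluminium bar, 22 mm thick, runs along its y at x = 0: axis at z 150, top at z 161 mm, free from y -188 to 188; a dark upright 180 mm high at each end. A saddle hung well rests its crown on the bar (its origin 106 mm above the stand's), its y along the bar
- tray: loose plywood tray lined with dark red, 190 x 190 mm outside, walls 6 mm thick and 28 mm high, floor 6 mm thick, 0.9 kg. Origin: centre of the underside, x and y along its sides. Starts empty
- mat: fixed blue-grey ribbed draining mat, 160 x 250 x 6 mm, origin: centre of the underside
- heat (a joint): slide grip of the heat controller, m: 0 = heat off (near end, towards the robot), 0.10 = full heat. Stays where it is left; takes about 2 N to move
- heat_top (a point): centre of the top of the slide grip: white block with a dark line, 26 mm across the track, 22 along it, 30 high, its top 82 mm above the table. It runs on a fixed dark controller box, 90 x 180 mm, top 50 mm above the table, centred under the middle of the 100 mm travel. The point's y axis points to more heat
- pointer: red pointer clip, 5 mm high, beside the track on the controller's top, 30 mm from the track's middle line, at the drying setting. Origin: its underside, its y along the track in the direction of more heat; the setting is right when the grip's middle line is level with the pointer along this y
- escutcheon: bystander: brown conical pipe rose, 84 mm wide, 24 mm high, origin at the underside
- objective: bystander: small brass lens barrel, 30 mm wide, 42 mm high, origin at the underside
- screwdriver: bystander: yellow-handled screwdriver, 170 mm long, lying
- fuse_holder: bystander: white ceramic fuse holder, 45 x 40 x 42 mm, origin at the underside
Mind the look-alikes: they are no part of the job. Leave any purple look-alike of the dry_c alone.

How it is judged:
By the outcome, as a careful person would: the job done as asked, in the order asked, and still so for the second after the job is handed in, with the robot touching nothing.
Of washed_a, washed_b, washed_c only 2 to 3 are there at a start; the rules pass over those that are not, and their reading is None.
Of dry_a, dry_b, dry_c only 2 to 3 are there at a start; the rules pass over those that are not, and their reading is None.
At some moment in a run one of washed_a, washed_b, washed_c, tray may be knocked a few centimetres aside while the robot is not near it.
It also fails if it takes over 210 s, if anything falls off the work surface, if the arm or the gripper's body presses on something with over 40 N, if the wrist force passes 120 N, or if a joint passes its speed limit or range.

## Working session

There is one attempt and no reset: what is moved stays moved. The work goes in short steps, each a Python script; the robot and the scene stay as the last script left them, time stands still between calls to the robot, and variables do not carry over. Pictures are saved under pics/ and viewed, and the job is handed in when it is done.

```bash
mkdir -p pics; ls
python3 - <<'E'
from bench import manip, eoat, kinematics, status, eyes, workorder
import cv2
o=status.get_obs(); print(o)
for n in ["scene","side","wrist"]:
    print(n,eyes.camera_info(n)); cv2.imwrite(f"pics/{n}0.png",eyes.grab_frame(n))
E
```

```text
pics
{'t': 0.0, 'q': array([-1.41309573e+00,  2.45814569e-01,  1.55899058e+00, -8.45334177e-06,
        1.33867752e+00, -1.74116428e-01]), 'qd': array([-1.09347866e-03,  8.87889198e-04, -6.91672717e-04,  2.89183902e-04,
        9.20586636e-05, -2.83757011e-04]), 'tau': array([ 3.08379254e-03, -4.29508531e+01, -3.26126468e+01,  4.54328006e-05,
        5.39296845e-03,  7.25802948e-06]), 'eef_pos': array([ 0.21165877, -0.6140439 ,  0.25219255]), 'tcp_rot': array([-0.34186391,  2.04360506, -2.03969258]), 'contact_force': array([-0.07225963, -0.21495496, -1.77160313]), 'torque': array([ 0.02104048,  0.00951416, -0.0723215 ]), 'opening': 1.0024402632138087}
scene {'fx': 364.3273657409469, 'fy': 364.3273657409469, 'cx': 252.73594433514975, 'cy': 185.77439737830437, 'position': array([0.85185147, 0.45389989, 0.89405865]), 'rotation': array([-0.86232807, -2.66259588,  0.89249431])}
side {'fx': 425.9793498935379, 'fy': 425.9793498935379, 'cx': 259.5759073386068, 'cy': 191.11052935743893, 'position': array([-0.09304883, -1.05675422,  0.82388017]), 'rotation': array([-2.06073869,  0.57952352, -0.30043301])}
wrist {'fx': 297.3186396354542, 'fy': 297.3186396354542, 'cx': 254.0238008654418, 'cy': 194.95244185539136, 'position': array([ 0.2822357 , -0.59041213,  0.37275908]), 'rotation': array([ 2.35609338, -1.68131874, -0.24899909])}
```

View pics/scene0.png

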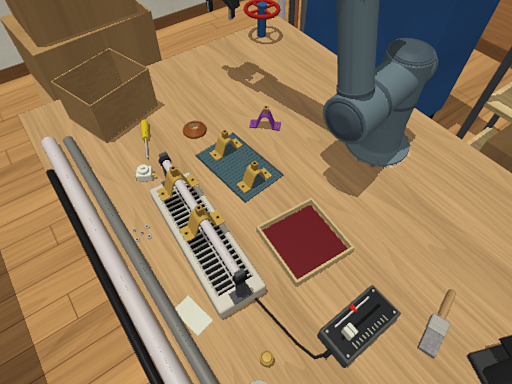

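View pics/side0.png

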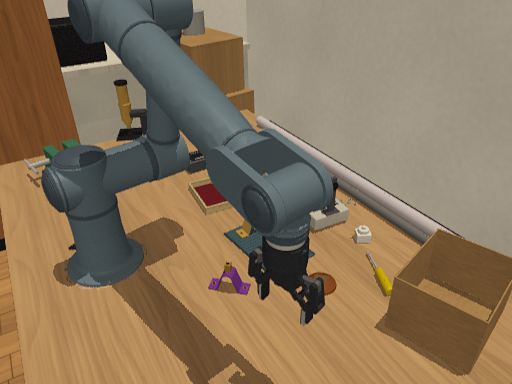

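View pics/wrist0.png

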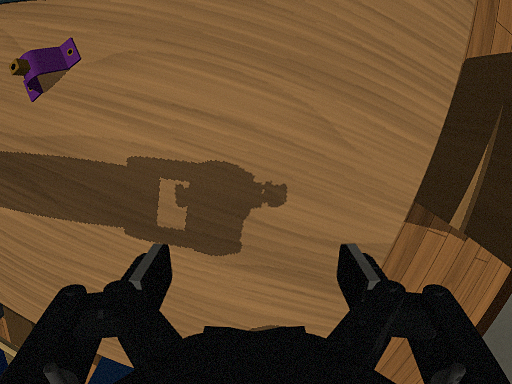

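The scene view shows two washed saddles on the mat at (228,145) and (255,175), and two dry ones on the bar near (182,178) and (203,220). The purple look-alike at (266,120) must be left alone. The tray is at (305,240), the controller grip at (349,331) and the red pointer at (353,308). I'll zoom in next.

Run:
```python
import cv2
im=cv2.imread("pics/scene0.png")
cv2.imwrite("pics/z1.png",cv2.resize(im[110:310,140:300],None,fx=3.7,fy=3,interpolation=cv2.INTER_CUBIC)[:600])
cv2.imwrite("pics/z2.png",cv2.resize(im[280:370,310:410],None,fx=6,fy=6,interpolation=cv2.INTER_CUBIC))
```

```text
(no output)
```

View pics/z1.png

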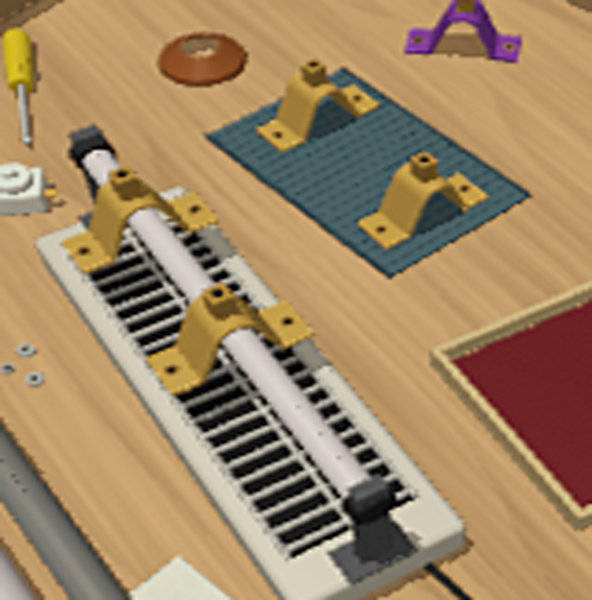

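View pics/z2.png

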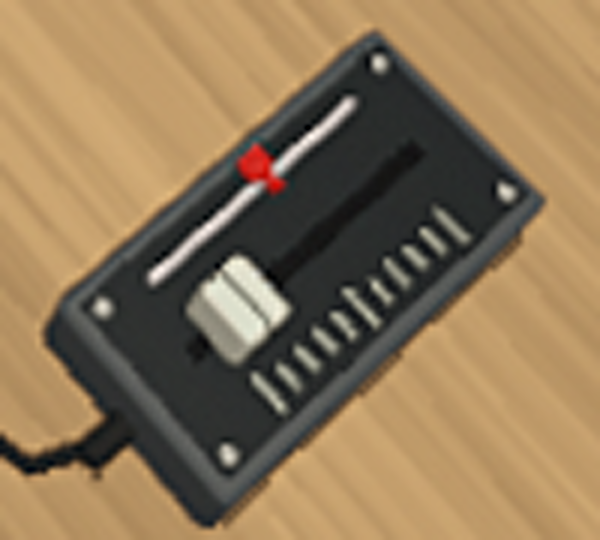

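```bash
cat > h.py <<'E'
from bench import manip, eoat, kinematics, status, eyes, workorder
import cv2, numpy as np
from scipy.spatial.transform import Rotation as R
def ray(n,u,v,ci=None):
    c=ci or eyes.camera_info(n)
    if n=="wrist":
        d=np.array([u-c["cx"],v-c["cy"]]);r=np.hypot(*d);th=r/c["fx"]
        l=np.array([*(d/max(r,1e-9)*np.sin(th)),np.cos(th)])
    else: l=np.array([(u-c["cx"])/c["fx"],(v-c["cy"])/c["fy"],1.])
    return np.array(c["position"]),R.from_rotvec(c["rotation"]).apply(l)
def at(n,u,v,z,ci=None):
    p,d=ray(n,u,v,ci); return p+d*(z-p[2])/d[2]
def proj(n,P,ci=None):
    c=ci or eyes.camera_info(n)
    l=R.from_rotvec(c["rotation"]).inv().apply(np.array(P)-c["position"])
    if n=="wrist":
        r=np.hypot(l[0],l[1]);th=np.arctan2(r,l[2]);return np.array([c["cx"],c["cy"]])+c["fx"]*th*l[:2]/r
    return np.array([c["cx"]+c["fx"]*l[0]/l[2],c["cy"]+c["fy"]*l[1]/l[2]])
def down(yaw):
    # tool y... approach axis is y (points along fingers?) jaws open along z at angle yaw
    y=np.array([0,0,-1.]);z=np.array([np.cos(yaw),np.sin(yaw),0]);x=np.cross(y,z)
    return R.from_matrix(np.column_stack([x,y,z])).as_rotvec()
E
python3 - <<'E'
from h import *
np.set_printoptions(precision=4,suppress=True)
print(R.from_rotvec(status.get_obs()['tcp_rot']).as_matrix())
z1=lambda x,y:(140+x/3.7,110+y/3); z2=lambda x,y:(310+x/6,280+y/6)
def s(name,p,z): print(name,np.round(p,1),at("scene",*p,z))
for n,p in dict(w1=(313,70),w2=(425,160)).items(): s(n,z1(*p),.089)
for n,p in dict(d1=(123,177),d2=(216,294)).items(): s(n,z1(*p),.189)
for n,p in dict(w1fL=(278,134),w1fR=(357,98),w2fL=(380,230),w2fR=(466,189)).items(): s(n,z1(*p),.010)
for n,p in dict(d1fL=(83,252),d1fR=(195,210),d2fL=(171,370),d2fR=(288,322)).items(): s(n,z1(*p),.110)
for n,p in dict(matL=(206,134),matT=(345,68),matR=(528,195),matB=(390,276)).items(): s(n,z1(*p),.006)
for n,p in dict(baseL=(38,242),baseB=(290,600),baseR=(465,525)).items(): s(n,z1(*p),.054)
for n,p in dict(gripfar=(224,262),gripmid=(240,288),a=(222,270),b=(268,318)).items(): s(n,z2(*p),.082)
for n,p in dict(ptr=(262,166),ptrtip=(275,185)).items(): s(n,z2(*p),.055)
for n,p in dict(trackTop=(418,148),trackBot=(195,352),c1=(375,32),c2=(545,203),c3=(215,500),c4=(52,318)).items(): s(n,z2(*p),.050)
for n,p in dict(L=(258,240),T=(309,203),Rr=(352,245),B=(302,281)).items(): s("tray"+n,p,.028)
E
```

```text
[[-0.9455 -0.0003  0.3257]
 [-0.3257  0.0015 -0.9455]
 [-0.0002 -1.     -0.0015]]
w1 [224.6 133.3] [ 0.4385 -0.2536  0.089 ]
w2 [254.9 163.3] [ 0.4346 -0.0995  0.089 ]
d1 [173.2 169. ] [ 0.6641 -0.1353  0.189 ]
d2 [198.4 208. ] [0.6735 0.0028 0.189 ]
w1fL [215.1 154.7] [ 0.4768 -0.2592  0.01  ]
w1fR [236.5 142.7] [ 0.3898 -0.2631  0.01  ]
w2fL [242.7 186.7] [ 0.4789 -0.1001  0.01  ]
w2fR [265.9 173. ] [ 0.3891 -0.1015  0.01  ]
d1fL [162.4 194. ] [ 0.7078 -0.1416  0.11  ]
d1fR [192.7 180. ] [ 0.6188 -0.1358  0.11  ]
d2fL [186.2 233.3] [ 0.7161 -0.0009  0.11  ]
d2fR [217.8 217.3] [0.6282 0.0055 0.11  ]
matL [195.7 154.7] [ 0.5267 -0.2995  0.006 ]
matT [233.2 132.7] [ 0.3699 -0.312   0.006 ]
matR [282.7 175. ] [ 0.3492 -0.0669  0.006 ]
matB [245.4 202. ] [ 0.5034 -0.0514  0.006 ]
baseL [150.3 190.7] [ 0.7202 -0.215   0.054 ]
baseB [218.4 310. ] [0.747  0.1855 0.054 ]
baseR [265.7 285. ] [0.6227 0.2017 0.054 ]
gripfar [347.3 323.7] [0.5392 0.384  0.082 ]
gripmid [350. 328.] [0.541 0.394 0.082]
a [347. 325.] [0.5418 0.3856 0.082 ]
b [354.7 333. ] [0.5404 0.4073 0.082 ]
ptr [353.7 307.7] [0.4911 0.3645 0.055 ]
ptrtip [355.8 310.8] [0.4924 0.3726 0.055 ]
trackTop [379.7 304.7] [0.4346 0.3946 0.05  ]
trackBot [342.5 338.7] [0.5587 0.3982 0.05  ]
c1 [372.5 285.3] [0.413  0.3523 0.05  ]
c2 [400.8 313.8] [0.4111 0.4378 0.05  ]
c3 [345.8 363.3] [0.5883 0.4383 0.05  ]
c4 [318.7 333. ] [0.5932 0.3583 0.05  ]
trayL [258 240] [0.5562 0.0818 0.028 ]
trayT [309 203] [0.3652 0.0712 0.028 ]
trayRr [352 245] [0.3622 0.2403 0.028 ]
trayB [302 281] [0.5359 0.2387 0.028 ]
```

Candidates for each thing I want, by scene pixel:
- **Dry saddles:** the two on the bar, bosses at (173,169) and (198,208).
- **Washed saddles:** the two on the mat, bosses at (225,133) and (255,163).
- **Look-alike:** the purple saddle at (266,120), excluded.
- **Grip:** the white block at (350,328), not the white fuse holder at (144,172).

The crops confirm these choices. The heights and sizes fit too: feet centres come out about 88 mm apart and the controller about 180 mm long. The grip is at about 0.09, and the pointer at about 0.04. Next I move over the controller for a close look.

Run:
```python
from h import *
for name,p in dict(ctl=(.541,.394,.2),d1=(.664,-.135,.25),w1=(.437,-.254,.15),w2=(.435,-.1,.15),tray=(.455,.158,.15)).items():
    for yaw in (-np.pi/2,np.pi/2,0,np.pi): print(name,round(yaw,2),kinematics.inverse_kinematics(p,down(yaw)))
manip.move_ptp([.30,-.45,.33],down(-np.pi/2-.0))
manip.move_ptp([.45,.39,.30],down(-np.pi/2))
print(status.get_obs()['t'],eyes.camera_info("wrist")); cv2.imwrite("pics/w1.png",eyes.grab_frame("wrist"))
cv2.imwrite("pics/s1.png",eyes.grab_frame("side"))
```

```text
ctl -1.57 [ 4.60407393e-01  3.36660415e-01  1.54600039e+00 -4.44089210e-16
  1.25893185e+00  2.03120372e+00]
ctl 1.57 [ 0.46040739  0.33666041  1.54600039  0.          1.25893185 -1.11038893]
ctl 0 [0.46040739 0.33666041 1.54600039 0.         1.25893185 0.46040739]
ctl 3.14 [ 4.60407393e-01  3.36660415e-01  1.54600039e+00 -4.44089210e-16
  1.25893185e+00 -2.68118526e+00]
d1 -1.57 [-0.36753234  0.31063882  1.4843673   0.          1.34658653  1.20326399]
d1 1.57 [-0.36753234  0.31063882  1.4843673   0.          1.34658653 -1.93832867]
d1 0 [-0.36753234  0.31063882  1.4843673   0.          1.34658653 -0.36753234]
d1 3.14 None
w1 -1.57 [-0.75116236  0.02830855  2.00060556  0.          1.11267855  0.81963396]
w1 1.57 [-0.75116236  0.02830855  2.00060556  0.          1.11267855 -2.32195869]
w1 0 [-0.75116236  0.02830855  2.00060556  0.          1.11267855 -0.75116236]
w1 3.14 [-7.51162363e-01  2.83085481e-02  2.00060556e+00 -4.44089210e-16
  1.11267855e+00  2.39043029e+00]
w2 -1.57 [-0.48098515 -0.12139813  2.14424884  0.          1.11874194  1.08981118]
w2 1.57 [-0.48098515 -0.12139813  2.14424884  0.          1.11874194 -2.05178148]
w2 0 [-0.48098515 -0.12139813  2.14424884  0.          1.11874194 -0.48098515]
w2 3.14 [-4.80985151e-01 -1.21398129e-01  2.14424884e+00 -4.44089210e-16
  1.11874194e+00  2.66060750e+00]
tray -1.57 [ 9.82631495e-02 -2.99682855e-02  2.05884018e+00 -4.44089210e-16
  1.11272076e+00  1.66905948e+00]
tray 1.57 [ 0.09826315 -0.02996829  2.05884018  0.          1.11272076 -1.47253318]
tray 0 [ 0.09826315 -0.02996829  2.05884018  0.          1.11272076  0.09826315]
tray 3.14 None
3.975 {'fx': 297.3186396354542, 'fy': 297.3186396354542, 'cx': 254.0238008654418, 'cy': 194.95244185539136, 'position': array([0.52501861, 0.38939166, 0.42050851]), 'rotation': array([ 2.06244833, -2.06657884, -0.30336495])}
```

View pics/w1.png

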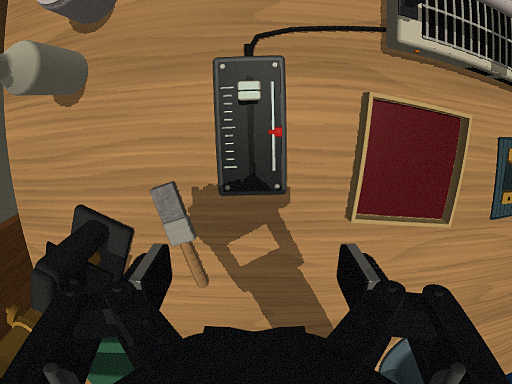

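View pics/s1.png

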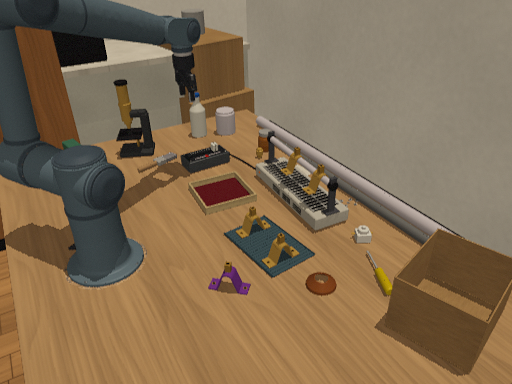

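The wrist view shows the controller upright: grip at (249,90), red pointer at (275,132), tray at (410,160). Both washed saddles and both dry ones are clear in the side view. I'll measure the grip and pointer by mask.

Run:
```python
from h import *
np.set_printoptions(precision=4,suppress=True)
im=cv2.imread("pics/w1.png"); ci=eyes.camera_info("wrist")
hsv=cv2.cvtColor(im,cv2.COLOR_BGR2HSV)
sub=np.zeros(im.shape[:2],bool); sub[60:200,210:290]=1
g=im.astype(int).min(2)
m=(g>140)&sub; n,l,st,ce=cv2.connectedComponentsWithStats(m.astype('uint8'))
for i in range(1,n):
    if st[i,4]>30: print(st[i],ce[i])
r=(hsv[...,1]>170)&((hsv[...,0]<8)|(hsv[...,0]>172))&(hsv[...,2]>110)&sub
ys,xs=np.nonzero(r); print("ptr",xs.min(),xs.max(),ys.min(),ys.max(),xs.mean(),ys.mean(),at("wrist",xs.mean(),ys.mean(),.0525,ci))
c=im[75:110,232:268]; cv2.imwrite("pics/g.png",cv2.resize(im[60:150,205:295],None,fx=6,fy=6,interpolation=cv2.INTER_CUBIC))
for p in [(215,58),(284,56),(287,193),(220,194)]: print(at("wrist",*p,.05,ci))
```

```text
[238  81  22   9 158] [248.5443  84.9304]
[271  81   3  49 113] [272.2832 103.0265]
[238  91  22   8 169] [248.4497  94.4793]
[272 134   3  37  85] [273.2118 150.7176]
ptr 268 281 127 136 276.17894736842106 131.45263157894738 [0.4961 0.362  0.0525]
[0.5891 0.4371 0.05  ]
[0.5911 0.3525 0.05  ]
[0.4161 0.3465 0.05  ]
[0.415  0.4339 0.05  ]
```

View pics/g.png

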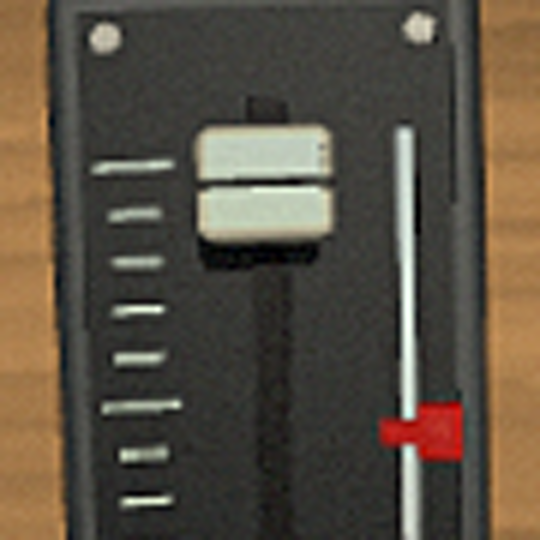

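Run:
```python
from h import *
np.set_printoptions(precision=4,suppress=True)
p=at("wrist",248.6,90.2,.082); print(p)
rot=down(-np.pi/2+.015)
x,y=(p[0]+.541)/2,(p[1]+.394)/2; print(x,y)
manip.move_ptp([x,y,.15],rot)
eoat.grip(.65)
print(manip.move_linear([x,y,.091],rate=.1,threshold=10), status.get_obs()['eef_pos'])
eoat.grip(0,30); o=status.get_obs(); print("op",o['opening'],o['contact_force'])
hit=manip.move_linear([.445,y-.0015,.091],rate=.06,threshold=14); o=status.get_obs(); print(hit,o['eef_pos'],o['contact_force'])
ci=eyes.camera_info("wrist");cv2.imwrite("pics/w2.png",eyes.grab_frame("wrist")); 
cv2.imwrite("pics/s2.png",cv2.resize(eyes.grab_frame("scene")[270:370,310:420],None,fx=5,fy=5))
print(o['t'])
```

```text
[0.5454 0.3954 0.082 ]
0.5432059446976332 0.3946751591306
False [0.5435 0.3948 0.0911]
op 0.29728130280581433 [-0.8783  1.2757  3.7199]
True [0.4499 0.3929 0.0922] [ 2.679  -0.2956  0.8436]
7.8333
```

View pics/w2.png

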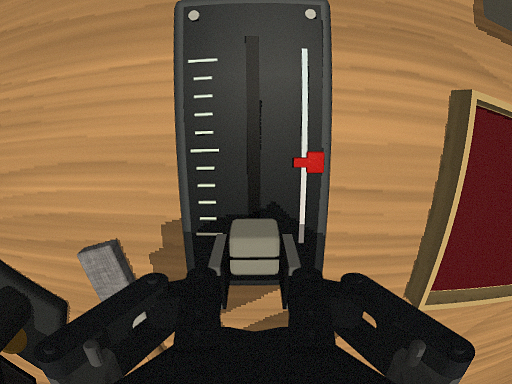

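View pics/s2.png

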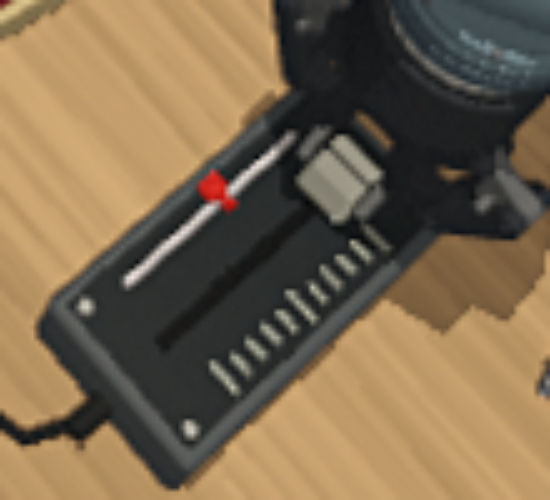

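The grip moved and stopped against its end, with the TCP at x=0.4499 where 0.451 was predicted for heat 0. I'll nudge once more to confirm the stop, then back off and measure.

Run:
```python
from h import *
np.set_printoptions(precision=4,suppress=True)
ci=eyes.camera_info("wrist")
o=status.get_obs();y=o['eef_pos'][1]
print(manip.move_linear([.444,y,.091],rate=.03,threshold=20)); o=status.get_obs(); print(o['eef_pos'],o['contact_force'])
eoat.grip(.65); o=status.get_obs(); print(o['eef_pos'],o['opening'])
manip.move_linear([.449,y,.16],rate=.15)
manip.move_ptp([.40,.38,.30],down(-np.pi/2+.015))
ci=eyes.camera_info("wrist");im=eyes.grab_frame("wrist");cv2.imwrite("pics/w3.png",im)
np.save("ci3.npy",ci,allow_pickle=True)
cv2.imwrite("pics/w3z.png",cv2.resize(im[40:200,190:310],None,fx=5,fy=3.75,interpolation=cv2.INTER_CUBIC))
print(status.get_obs()['t'])
```

```text
True
[0.4496 0.3928 0.0922] [ 2.752   0.4904 -0.3827]
[0.4493 0.3928 0.092 ] 0.6511768087102355
9.9
```

View pics/w3.png

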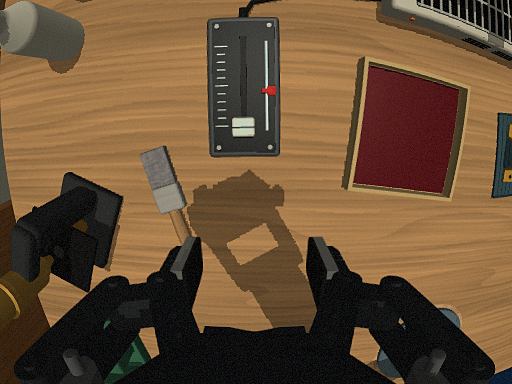

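View pics/w3z.png

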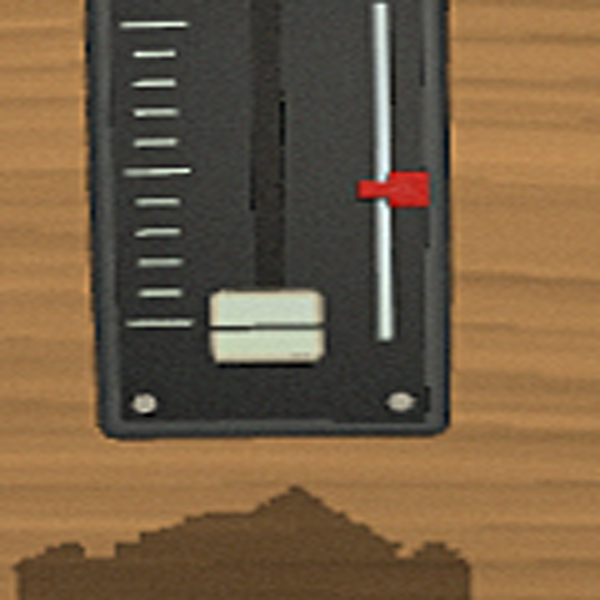

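Run:
```python
from h import *
np.set_printoptions(precision=4,suppress=True)
ci=np.load("ci3.npy",allow_pickle=True).item()
f=lambda x,y,z:at("wrist",190+x/5-.4,40+y/3.75-.4,z,ci)
for n,a in dict(t0=(160,323,.05),t5=(158,171,.05),t10=(154,23,.05),ptr=(408,189,.055),tip=(360,189,.053),line=(267,326,.082),trk_top=(267,20,.05),trk_bot=(270,285,.05),sL=(145,403,.05),sR=(401,401,.05)).items(): print(n,f(*a))
im=cv2.imread("pics/w3.png")
# tray corners by red mask (lining) at z .006 and rim
hsv=cv2.cvtColor(im,cv2.COLOR_BGR2HSV)
for nm,i2,c,cam in (("w3",im,ci,"wrist"),("scene",cv2.imread("pics/scene0.png"),eyes.camera_info("scene"),"scene")):
    h=cv2.cvtColor(i2,cv2.COLOR_BGR2HSV)
    m=((h[...,0]<8)|(h[...,0]>170))&(h[...,1]>140)&(h[...,2]>50)&(h[...,2]<160)
    n,l,st,ce=cv2.connectedComponentsWithStats(m.astype('uint8')); i=1+st[1:,4].argmax()
    cs,_=cv2.findContours((l==i).astype('uint8'),0,1); q=cv2.approxPolyDP(max(cs,key=cv2.contourArea),8,True)[:,0]
    print(nm,st[i]); 
    P=np.array([at(cam,*p,.006,c) for p in q]); print(np.c_[q,P])
```

```text
t0 [0.4515 0.4201 0.05  ]
t5 [0.502  0.4208 0.05  ]
t10 [0.5523 0.4225 0.05  ]
ptr [0.4962 0.36   0.055 ]
tip [0.4961 0.3715 0.053 ]
line [0.4526 0.3925 0.082 ]
trk_top [0.553  0.3949 0.05  ]
trk_bot [0.4642 0.393  0.05  ]
sL [0.4247 0.424  0.05  ]
sR [0.426 0.36  0.05 ]
w3 [  353    66   106   127 10173]
[[369.      66.       0.544    0.2171   0.006 ]
 [353.     182.       0.3715   0.2316   0.006 ]
 [441.     192.       0.3588   0.0657   0.006 ]
 [458.      91.       0.5291   0.0519   0.006 ]]
scene [ 262  205   86   74 3285]
[[310.     205.       0.3552   0.0686   0.006 ]
 [262.     230.       0.5208   0.0535   0.006 ]
 [297.     278.       0.533    0.2195   0.006 ]
 [347.     248.       0.3673   0.2334   0.006 ]]
```

Heat is off: the grip line sits on the zero tick. Projected along the track, the pointer setting comes to h≈0.0434. The tray centre is about (0.4475, 0.1427), yaw about −4.9°. Now a look over the stand.

Run:
```python
from h import *
manip.move_ptp([.58,-.06,.36],down(-.067))
ci=eyes.camera_info("wrist");im=eyes.grab_frame("wrist");cv2.imwrite("pics/w4.png",im)
np.save("ci4.npy",ci,allow_pickle=True)
cv2.imwrite("pics/w4z.png",cv2.resize(im[20:250,100:420],None,fx=2.5,fy=2.5,interpolation=cv2.INTER_CUBIC)); print(status.get_obs()['t'])
```

```text
11.9583
```

View pics/w4.png

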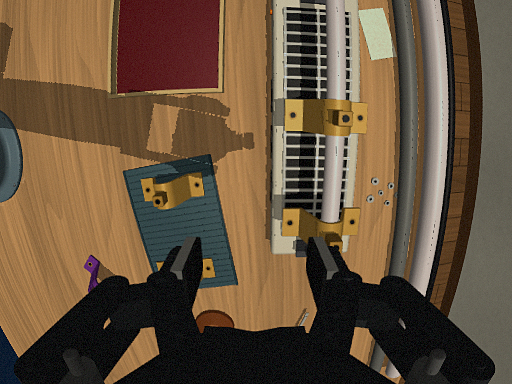

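View pics/w4z.png

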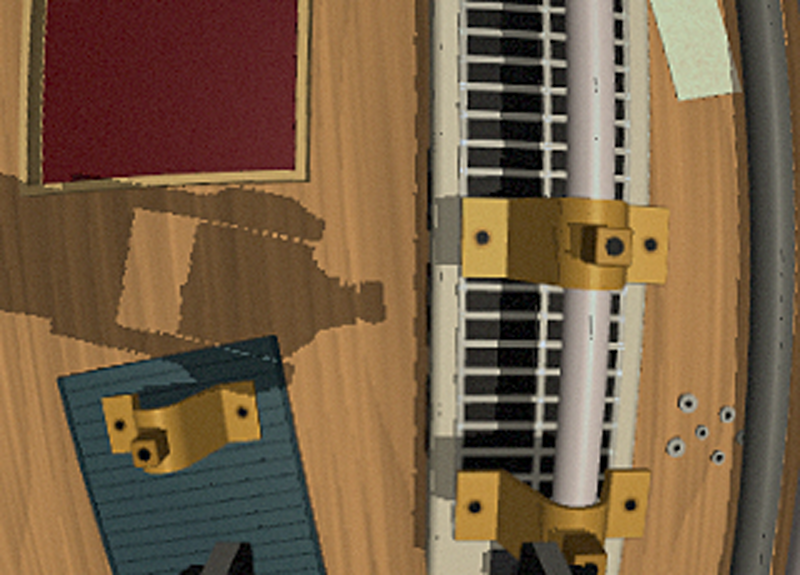

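```bash
cat >> h.py <<'E'
def fromzoom(cam,ci,pts,x0,y0,k):
    return {n:at(cam,x0+x/k,y0+y/k,z,ci) for n,(x,y,z) in pts.items()}
E
python3 - <<'E'
from h import *
np.set_printoptions(precision=4,suppress=True)
ci=np.load("ci4.npy",allow_pickle=True).item()
r=fromzoom("wrist",ci,dict(d2=(615,246,.189),d2a=(482,238,.110),d2b=(651,245,.110),d1=(590,570,.189),d1a=(475,507,.11),d1b=(631,505,.11),w2=(143,455,.089),w2a=(120,425,.010),w2b=(243,412,.010)),100,20,2.5)
for n in r: print(n,r[n])
for n in ("d2","d1","w2"):
    d=r[n+"b"]-r[n+"a"]; print(n,(r[n+"b"]+r[n+"a"])/2,np.linalg.norm(d),np.degrees(np.arctan2(d[1],d[0])))
E
```

```text
d2 [ 0.677  -0.0002  0.189 ]
d2a [0.6331 0.0022 0.11  ]
d2b [ 0.7215 -0.0036  0.11  ]
d1 [ 0.6676 -0.1419  0.189 ]
d1a [ 0.624  -0.1397  0.11  ]
d1b [ 0.7123 -0.1457  0.11  ]
w2 [ 0.4385 -0.1048  0.089 ]
w2a [ 0.3952 -0.1062  0.01  ]
w2b [ 0.4835 -0.1035  0.01  ]
d2 [ 0.6773 -0.0007  0.11  ] 0.08859821416608521 -3.732809669780574
d1 [ 0.6682 -0.1427  0.11  ] 0.08844930498626614 -3.9244634508285707
w2 [ 0.4394 -0.1049  0.01  ] 0.088361296667816 1.7856036660154027
```

The scene and wrist views agree within 4–5 mm, so I use their averages: d1 (0.666, −0.139), d2 (0.675, 0.001), both at −3.8°. Picking d1 now.

```bash
cat >> h.py <<'E'
def st(tag=""):
    o=status.get_obs(); print(tag,"t%.1f"%o['t'],np.round(o['eef_pos'],4),"F",np.round(o['contact_force'],1),"op %.3f"%o['opening']); return o
def pick(x,y,yaw,zt,zup=.30):
    rot=down(yaw)
    eoat.grip(.75)
    manip.move_ptp([x,y,zt+.06],rot)
    h=manip.move_linear([x,y,zt],rate=.12,threshold=12); st("down hit=%s"%h)
    if h: return False
    eoat.grip(0,60); o=st("gripped")
    if o['opening']<.1: return False
    manip.move_linear([x,y,zup],rate=.15); o=st("lifted"); return o['opening']>.1
E
python3 - <<'E'
from h import *
print(pick(.666,-.139,-.0665,.191))
cv2.imwrite("pics/p1w.png",eyes.grab_frame("wrist")); cv2.imwrite("pics/p1s.png",eyes.grab_frame("scene"))
E
```

```text
down hit=False t13.5 [ 0.6664 -0.139   0.1921] F [-0.2 -0.1  0. ] op 0.749
gripped t14.0 [ 0.6664 -0.1392  0.1919] F [-0.2 -0.1  3.4] op 0.168
lifted t14.9 [ 0.6653 -0.1387  0.298 ] F [ 0.2  0.8 -3.2] op 0.168
True
```

View pics/p1w.png

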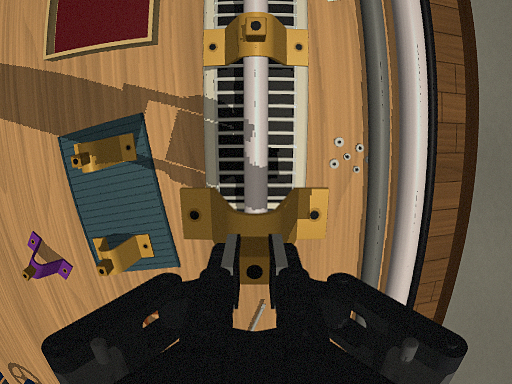

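View pics/p1s.png

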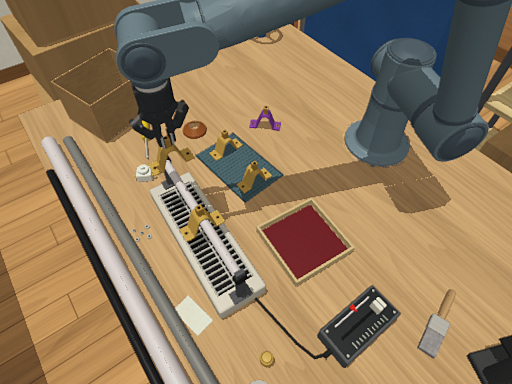

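The saddle is held squarely, with its boss hole at (255,271) between the pads. Now I re-measure the tray from above while holding it.

```bash
cat >> h.py <<'E'
def tray_from(cam,im,ci,zf=.006):
    h=cv2.cvtColor(im,cv2.COLOR_BGR2HSV)
    m=((h[...,0]<8)|(h[...,0]>170))&(h[...,1]>140)&(h[...,2]>50)&(h[...,2]<160)
    n,l,s,ce=cv2.connectedComponentsWithStats(m.astype('uint8')); i=1+s[1:,4].argmax()
    cs,_=cv2.findContours((l==i).astype('uint8'),0,1); c=max(cs,key=cv2.contourArea)[:,0]
    P=np.array([at(cam,*p,zf,ci)[:2] for p in c]).astype(np.float32)
    return cv2.minAreaRect(P)
E
python3 - <<'E'
from h import *
np.set_printoptions(precision=4,suppress=True)
o=status.get_obs(); e=o['eef_pos'].copy(); print("tcp proj", proj("wrist",e+[0,0,-.003]))
manip.move_ptp([.44,.04,.30],down(-.085)); st()
ci=eyes.camera_info("wrist");im=eyes.grab_frame("wrist");cv2.imwrite("pics/t1.png",im)
print(tray_from("wrist",im,ci)); s=eyes.grab_frame("scene"); print(tray_from("scene",s,eyes.camera_info("scene")))
E
```

```text
tcp proj [251.5478 267.487 ]
 t16.1 [0.4408 0.0395 0.3005] F [ 0.5 -0.7 -2.3] op 0.172
((0.4516887068748474, 0.14518500864505768), (0.1750258505344391, 0.1751212179660797), 85.22145080566406)
((0.4440963864326477, 0.14344656467437744), (0.1680184304714203, 0.16747526824474335), 85.39534759521484)
```

View pics/t1.png

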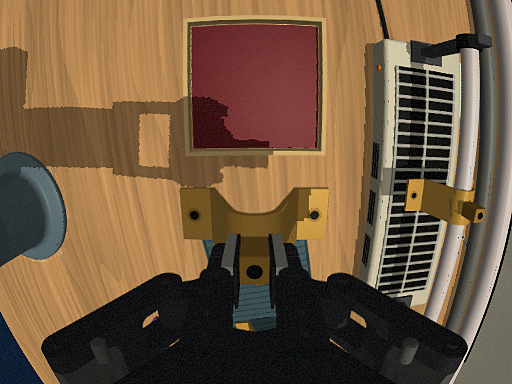

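```bash
cat >> h.py <<'E'
def place(x,y,yaw,zt,zhi=.30,openw=.45,zup=None):
    rot=down(yaw)
    manip.move_ptp([x,y,max(zhi,zt+.03)],rot)
    manip.move_linear([x,y,zt+.012],rate=.15); st("above")
    h=manip.move_linear([x,y,zt-.004],rate=.03,threshold=6); o=st("touch %s"%h)
    return o
def release(openw=.45,up=.30):
    eoat.grip(openw); o=status.get_obs(); p=o['eef_pos'].copy()
    manip.move_linear([p[0],p[1],p[2]+.03],rate=.06)
    manip.move_linear([p[0],p[1],up],rate=.2); st("rel")
E
python3 - <<'E'
from h import *
place(.4457,.104,-.082,.0919,zhi=.20)
release(up=.30)
manip.move_ptp([.55,-.03,.36],down(-.067))
ci=eyes.camera_info("wrist");im=eyes.grab_frame("wrist");cv2.imwrite("pics/t2.png",im);st()
np.save("ci5.npy",ci,allow_pickle=True)
E
```

```text
above t17.6 [0.4471 0.1037 0.1054] F [ 0.9  0.4 -3. ] op 0.168
touch True t18.0 [0.4461 0.1041 0.0919] F [-1.6  0.1  4.8] op 0.174
rel t20.1 [0.4442 0.104  0.2983] F [-0.3 -0.6 -0.8] op 0.449
 t20.9 [ 0.549  -0.0287  0.3586] F [0.5 0.  0.3] op 0.449
```

View pics/t2.png

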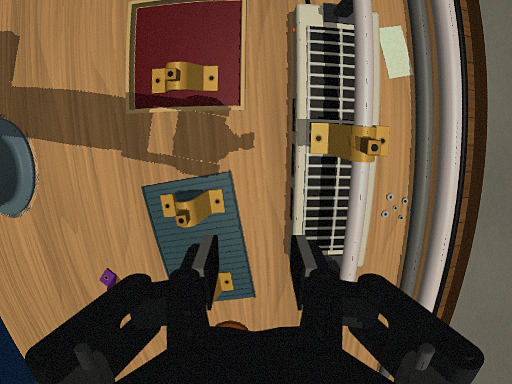

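The first dry saddle stands in the tray at (183,76). d2 is still on the bar, boss at (375,148), and goes next.

Run:
```python
from h import *
print(at("wrist",375,148,.189))
ok=pick(.6752,.0008,-.0665,.191)
print(ok)
if ok:
    manip.move_ptp([.45,.08,.30],down(-.082))
    ci=eyes.camera_info("wrist");im=eyes.grab_frame("wrist");cv2.imwrite("pics/t3.png",im)
    print(tray_from("wrist",im,ci)); s=eyes.grab_frame("scene");cv2.imwrite("pics/s3.png",s)
    place(.4523,.184,-.082,.0919,zhi=.20)
    release(up=.30)
    manip.move_ptp([.46,-.12,.36],down(.02))
    np.save("ci6.npy",eyes.camera_info("wrist"),allow_pickle=True)
    cv2.imwrite("pics/t4.png",eyes.grab_frame("wrist"));cv2.imwrite("pics/s4.png",eyes.grab_frame("scene"))
    st()
```

```text
[ 6.77164362e-01 -1.11653729e-04  1.89000000e-01]
down hit=False t22.6 [6.756e-01 6.000e-04 1.921e-01] F [-0.4  0.5  0.3] op 0.751
gripped t23.1 [0.6756 0.0007 0.1919] F [-0.5 -0.   3.1] op 0.168
lifted t24.0 [0.6745 0.0009 0.2981] F [-0.  -0.2 -3.3] op 0.167
True
((0.45179182291030884, 0.14554369449615479), (0.17451897263526917, 0.17475782334804535), 85.30049896240234)
above t26.4 [0.4536 0.1838 0.1054] F [-0.3  0.5 -3.2] op 0.169
touch True t26.9 [0.4527 0.1842 0.0919] F [-0.5 -0.4  4.1] op 0.168
rel t29.0 [0.4508 0.1838 0.2983] F [ 0.6  1.  -0.7] op 0.450
 t30.2 [ 0.4601 -0.1189  0.3595] F [ 0.1  0.4 -0.2] op 0.448
```

View pics/t3.png

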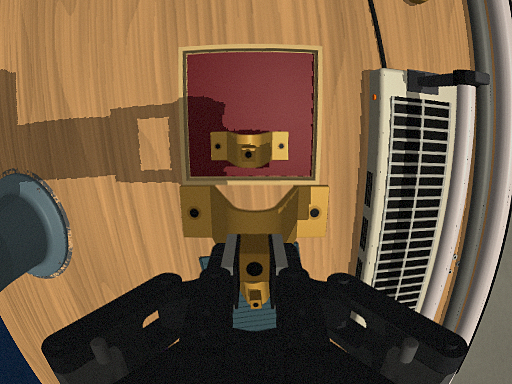

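View pics/t4.png

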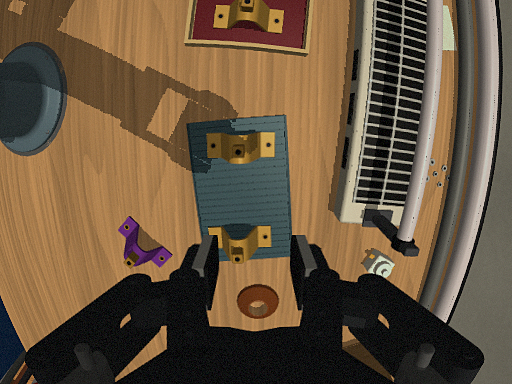

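View pics/s4.png

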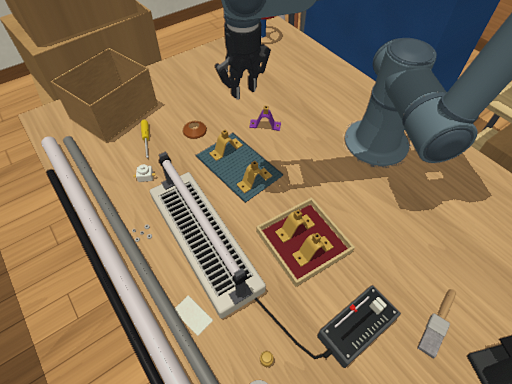

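Both dry saddles stand in the tray and the bar is clear. In the wrist view the washed bosses are at (239,152) and (237,255).

Run:
```python
from h import *
np.set_printoptions(precision=4,suppress=True)
im=cv2.imread("pics/t4.png");cv2.imwrite("pics/t4z.png",cv2.resize(im[110:270,180:300],None,fx=5,fy=3.75,interpolation=cv2.INTER_CUBIC))
im=cv2.imread("pics/s4.png");cv2.imwrite("pics/s4z.png",cv2.resize(im[120:200,190:290],None,fx=7,fy=7,interpolation=cv2.INTER_CUBIC))
```

```text
(no output)
```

View pics/t4z.png

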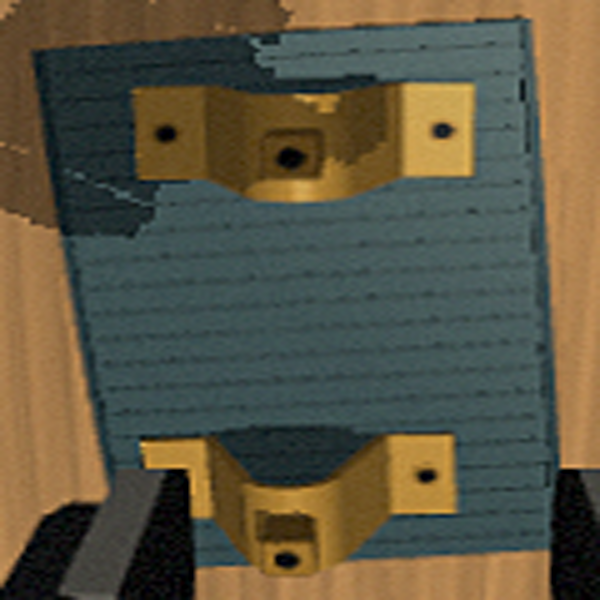

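View pics/s4z.png

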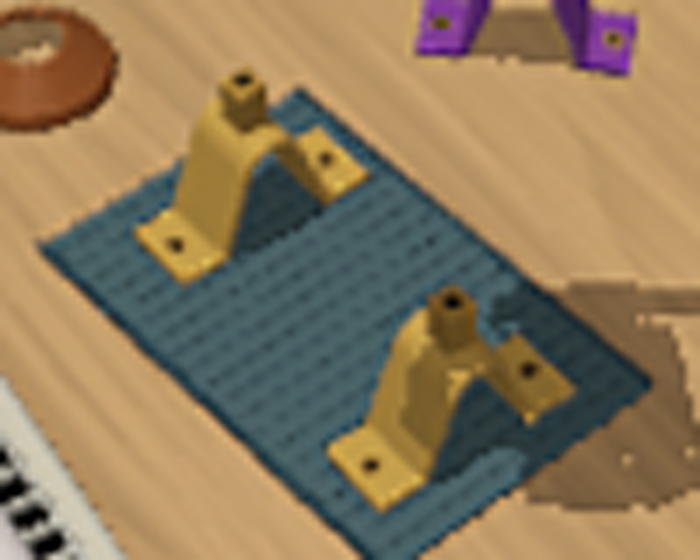

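Run:
```python
from h import *
np.set_printoptions(precision=4,suppress=True)
ci=np.load("ci6.npy",allow_pickle=True).item()
f=lambda x,y,z:at("wrist",180+x/5-.4,110+y/3.75-.4,z,ci)
g=lambda x,y,z:at("scene",190+x/7-.4,120+y/7-.4,z)
def rep(n,b,a,c):
    d=c-a; d=d if d[0]>0 else -d; print(n,b,(a+c)/2,np.linalg.norm(d),np.degrees(np.arctan2(d[1],d[0])))
rep("w2 wrist",f(290,158,.089),f(165,133,.01),f(443,130,.01))
rep("w1 wrist edges(top)",f(287,560,.089),f(141,441,.01),f(455,435,.01))
rep("w2 scene",g(453,303,.089),g(371,465,.01),g(528,371,.01))
rep("w1 scene",g(243,80,.089),g(176,245,.01),g(326,160,.01))
```

```text
w2 wrist [ 0.4387 -0.1039  0.089 ] [ 0.4386 -0.1039  0.01  ] 0.08855210957678526 1.6858302211865464
w1 wrist edges(top) [ 0.4382 -0.2635  0.089 ] [ 0.4374 -0.2438  0.01  ] 0.10822596817429193 2.9764989135706554
w2 scene [ 0.4349 -0.1019  0.089 ] [ 0.4341 -0.1033  0.01  ] 0.0873968025202683 1.4376302076169225
w1 scene [ 0.4336 -0.2627  0.089 ] [ 0.4339 -0.2624  0.01  ] 0.08762243505972582 2.850211090835133
```

Run:
```python
from h import *
ok=pick(.436,-.263,np.radians(2.9),.091,zup=.29); print(ok)
if ok:
    cv2.imwrite("pics/p3w.png",eyes.grab_frame("wrist"))
    place(.6664,-.139,-.0665,.1919,zhi=.30)
    cv2.imwrite("pics/p3w2.png",eyes.grab_frame("wrist"))
```

```text
down hit=False t32.3 [ 0.4366 -0.2633  0.0918] F [ 0.7 -0.   0.6] op 0.748
gripped t32.8 [ 0.4365 -0.2634  0.0916] F [2.  0.5 2.2] op 0.168
lifted t34.2 [ 0.4356 -0.2626  0.2887] F [ 0.1 -0.2 -3. ] op 0.165
True
above t36.1 [ 0.667  -0.1395  0.2054] F [-0.2 -0.1 -2.5] op 0.171
touch True t36.6 [ 0.6666 -0.139   0.1916] F [-1.4 -0.6  4.5] op 0.172
```

View pics/p3w.png

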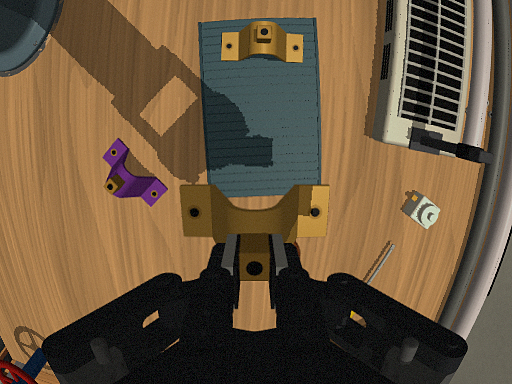

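View pics/p3w2.png

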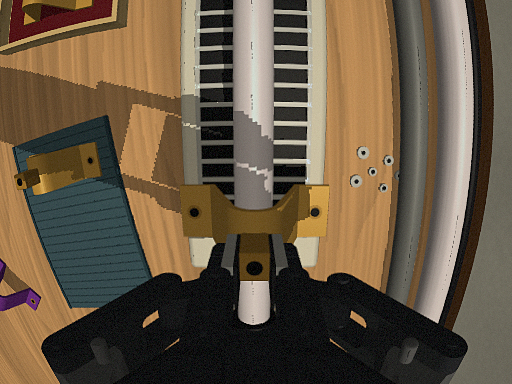

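The first washed saddle touched down at z 0.1916, seated at the same height the dry one hung, and the bar runs centrally through the crown. I'll release it and check w2 before picking.

Run:
```python
from h import *
release(up=.30)
manip.move_ptp([.46,-.16,.36],down(.02))
np.save("ci7.npy",eyes.camera_info("wrist"),allow_pickle=True)
cv2.imwrite("pics/t5.png",eyes.grab_frame("wrist"));cv2.imwrite("pics/s5.png",eyes.grab_frame("scene"))
ci=eyes.camera_info("wrist"); print(proj("wrist",[.4369,-.1027,.089],ci))
```

```text
rel t38.2 [ 0.665  -0.1384  0.2988] F [-0.1 -0.1 -1. ] op 0.451
[236.12540343 120.2526108 ]
```

View pics/t5.png

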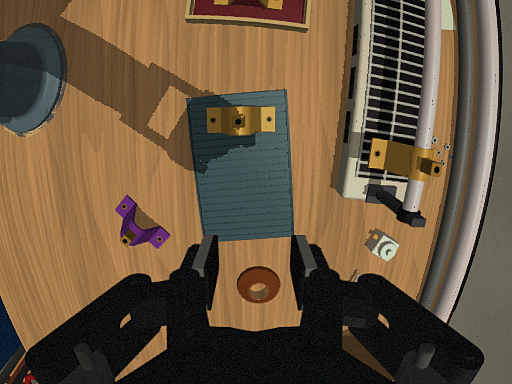

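View pics/s5.png

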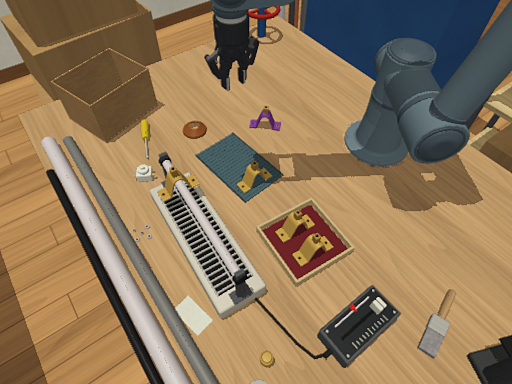

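w2 is unmoved: seen at (238,121), predicted (236,120). Picking it and hanging it now.

Run:
```python
from h import *
ok=pick(.437,-.1029,np.radians(1.6),.091,zup=.29); print(ok)
if ok:
    o=place(.6755,.0005,-.0665,.1919,zhi=.30)
    cv2.imwrite("pics/p4w2.png",eyes.grab_frame("wrist"))
    if abs(o['eef_pos'][2]-.1917)<.002:
        release(up=.30)
        manip.move_ptp([.45,.30,.30],down(-np.pi/2+.015))
        cv2.imwrite("pics/t6.png",eyes.grab_frame("wrist"));cv2.imwrite("pics/s6.png",eyes.grab_frame("scene"));cv2.imwrite("pics/sd6.png",eyes.grab_frame("side"))
        st()
```

```text
down hit=False t41.0 [ 0.4378 -0.1035  0.092 ] F [ 1.1 -0.4  0.7] op 0.751
gripped t41.5 [ 0.4377 -0.1031  0.0917] F [ 0.2 -0.1  2.8] op 0.165
lifted t43.0 [ 0.4365 -0.1026  0.2887] F [ 0.  -0.  -3.6] op 0.172
True
above t44.8 [6.761e-01 2.000e-04 2.054e-01] F [ 0.5  0.3 -2.8] op 0.172
touch True t45.3 [6.758e-01 5.000e-04 1.917e-01] F [-0.6 -0.3  4.5] op 0.175
rel t46.9 [0.6741 0.0008 0.2989] F [ 0.5 -0.7  0.1] op 0.450
 t48.8 [0.4503 0.2997 0.2998] F [-0.4 -0.3 -0.4] op 0.452
```

View pics/t6.png

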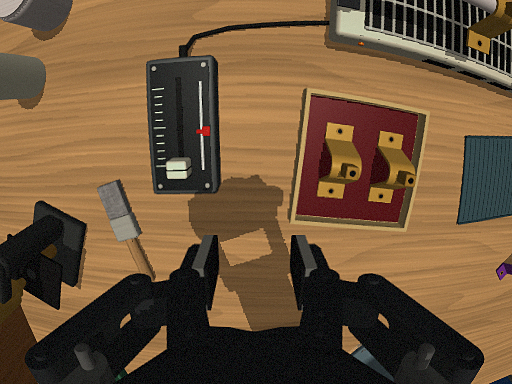

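View pics/s6.png

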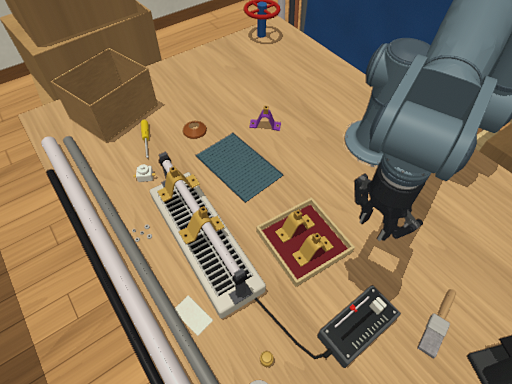

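View pics/sd6.png

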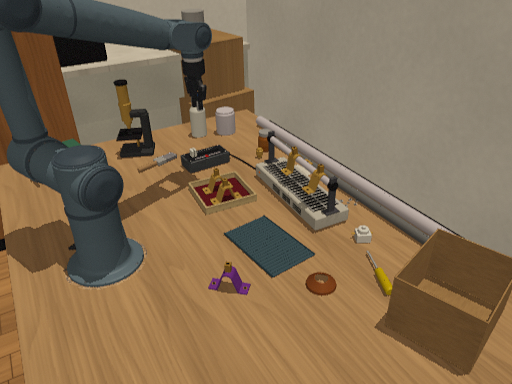

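Both washed saddles hang squarely on the bar and the mat is empty. Now for the heat: regrip at the same TCP x as at the zero stop, then slide +43.4 mm.

Run:
```python
from h import *
rot=down(-np.pi/2+.015)
eoat.grip(.65)
manip.move_ptp([.4494,.3928,.15],rot)
print(manip.move_linear([.4494,.3928,.0915],rate=.1,threshold=10)); st()
eoat.grip(0,30); st("g")
manip.move_linear([.4928,.3937,.0915],rate=.05); manip.sleep(.3); st("moved")
eoat.grip(.65); st("open")
p=status.get_obs()['eef_pos']
manip.move_linear([p[0],p[1],.16],rate=.12)
manip.move_ptp([.42,.38,.26],rot); st()
ci=eyes.camera_info("wrist");im=eyes.grab_frame("wrist");cv2.imwrite("pics/w7.png",im);np.save("ci8.npy",ci,allow_pickle=True)
cv2.imwrite("pics/w7z.png",cv2.resize(im[40:200,190:310],None,fx=5,fy=3.75,interpolation=cv2.INTER_CUBIC))
```

```text
False
 t50.6 [0.4499 0.393  0.0921] F [0.1 0.2 0.1] op 0.653
g t50.9 [0.45   0.393  0.0925] F [-0.4 -3.1  5.6] op 0.297
moved t52.2 [0.4936 0.3941 0.0926] F [ 0.1 -0.9  5. ] op 0.296
open t52.6 [0.4925 0.3936 0.0911] F [-0.2 -0.1  1. ] op 0.649
 t53.9 [0.4198 0.3798 0.2586] F [ 0.3 -0.2 -1.1] op 0.648
```

View pics/w7z.png

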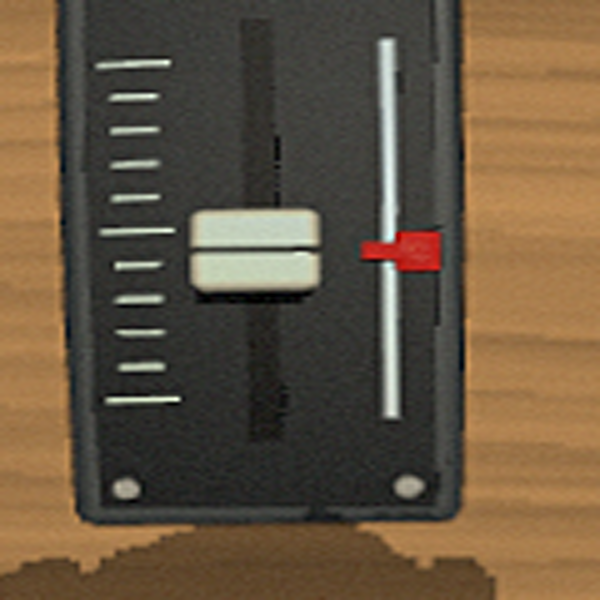

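Run:
```python
from h import *
np.set_printoptions(precision=4,suppress=True)
ci=np.load("ci8.npy",allow_pickle=True).item()
f=lambda x,y,z:at("wrist",190+x/5-.4,40+y/3.75-.4,z,ci)
P={n:f(*a) for n,a in dict(line=(256,249,.082),ptr=(418,251,.055),tip=(365,251,.053),t0=(143,400,.05),t5=(137,232,.05),t10=(134,64,.05),sL=(126,488,.05),sR=(409,486,.05)).items()}
for n in P: print(n,P[n])
u=P['t10']-P['t0'];u/=np.linalg.norm(u); print(u)
print("h line",(P['line']-P['t0'])@u,"h ptr",(P['ptr']-P['t0'])@u)
p,d=ray("wrist",190+256/5,40+249/3.75,ci)
# scene
im=eyes.grab_frame("scene");cv2.imwrite("pics/s8.png",im);cv2.imwrite("pics/s8z.png",cv2.resize(im[280:370,310:410],None,fx=6,fy=6,interpolation=cv2.INTER_CUBIC))
manip.move_ptp([.50-.085,.33,.17],down(-np.pi/2+.015)); st()
np.save("ci9.npy",eyes.camera_info("wrist"),allow_pickle=True);im=eyes.grab_frame("wrist");cv2.imwrite("pics/w8.png",im)
```

```text
line [0.4961 0.3937 0.082 ]
ptr [0.4963 0.36   0.055 ]
tip [0.496  0.3713 0.053 ]
t0 [0.4514 0.4199 0.05  ]
t5 [0.5014 0.4212 0.05  ]
t10 [0.5518 0.4224 0.05  ]
sL [0.4245 0.4241 0.05  ]
sR [0.4258 0.36   0.05  ]
[0.9997 0.024  0.    ]
h line 0.04412750289163774 h ptr 0.04345483020751282
 t54.5 [0.4154 0.33   0.1695] F [0.7 0.7 0.3] op 0.650
```

View pics/s8z.png

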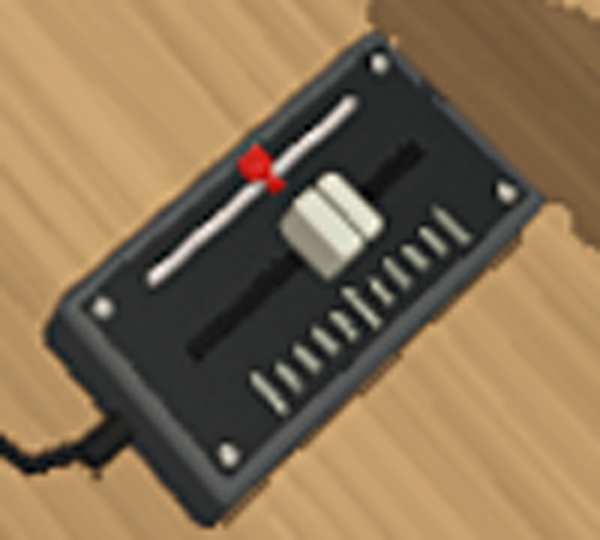

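View pics/w8.png

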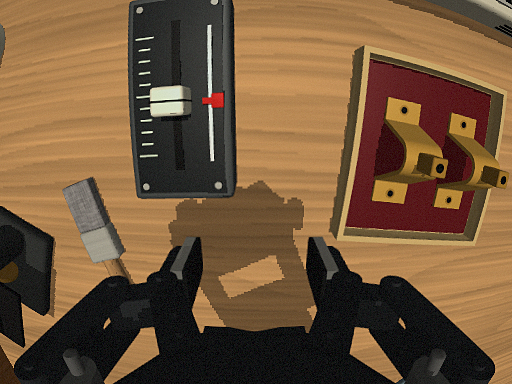

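The grip line reads h=0.0441 against the pointer's 0.0435. At the zero stop the line read about 0.4 mm high, so they are effectively level. One last look at the stand and a scene cross-check before handing in.

Run:
```python
from h import *
np.set_printoptions(precision=4,suppress=True)
z2=lambda x,y:(310+x/6-.4,280+y/6-.4)
print(at("scene",*z2(347,204),.082),at("scene",*z2(262,168),.054))
manip.move_ptp([.55,-.03,.36],down(-.067)); st()
im=eyes.grab_frame("wrist");cv2.imwrite("pics/f.png",im)
s=eyes.grab_frame("scene");cv2.imwrite("pics/fs.png",cv2.resize(s[110:310,140:300],None,fx=3,fy=3,interpolation=cv2.INTER_CUBIC))
```

```text
[0.4875 0.3946 0.082 ] [0.4913 0.3637 0.054 ]
 t56.5 [ 0.55   -0.0294  0.36  ] F [-0.3  0.8 -0.2] op 0.651
```

View pics/f.png

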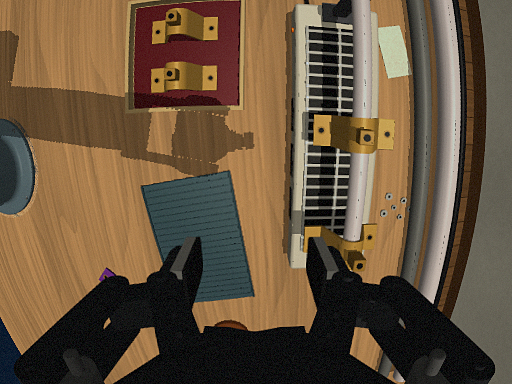

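View pics/fs.png

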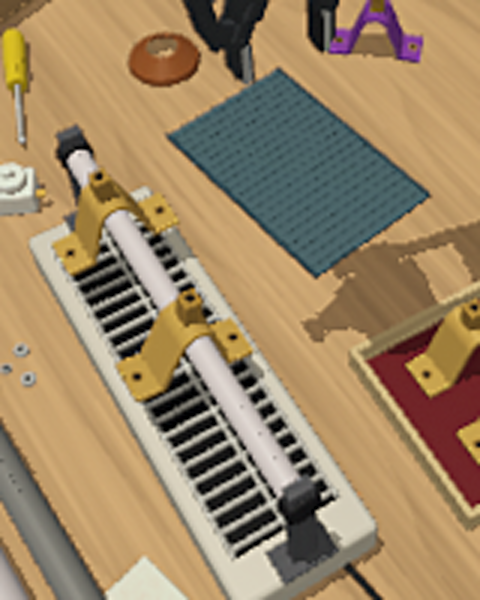

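The saddles look good, but the scene cross-check puts the grip line about 4 mm short of the pointer. My eyeballed line pixel may be at fault, so I'll zoom in properly.

Run:
```python
from h import *
im=cv2.imread("pics/s8.png")
cv2.imwrite("pics/s8y.png",cv2.resize(im[298:334,340:385],None,fx=16,fy=16,interpolation=cv2.INTER_NEAREST))
# predicted pixel of line ends from wrist-frame estimate & pointer, relative
for P in ([.4961,.3937,.082],[.4963,.36,.055],[.4961,.3937,.05],[.4961+.011,.3937,.082]): print((proj("scene",P)-[340,298])*16)
im=cv2.imread("pics/w8.png")
cv2.imwrite("pics/w8y.png",cv2.resize(im[75:130,130:235],None,fx=7,fy=7,interpolation=cv2.INTER_CUBIC))
```

```text
[390.8112007  281.09638148]
[170.92368784 150.61657922]
[334.31669199 353.20055149]
[334.85733025 328.64123332]
```

View pics/s8y.png

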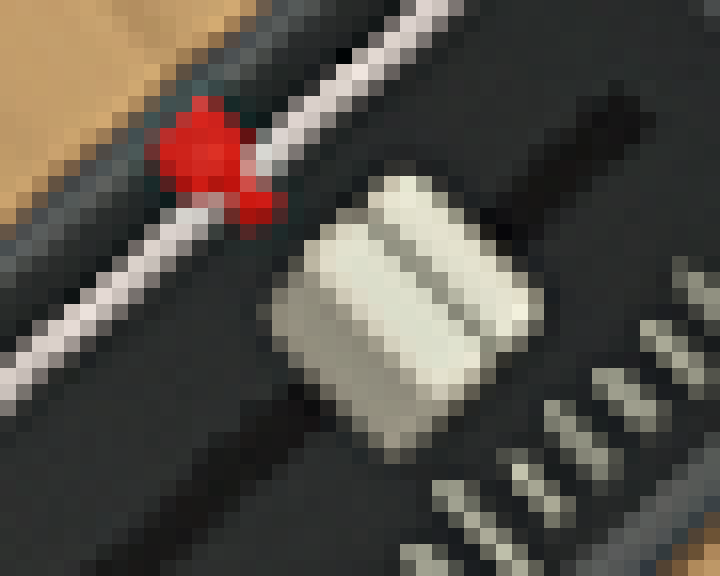

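View pics/w8y.png

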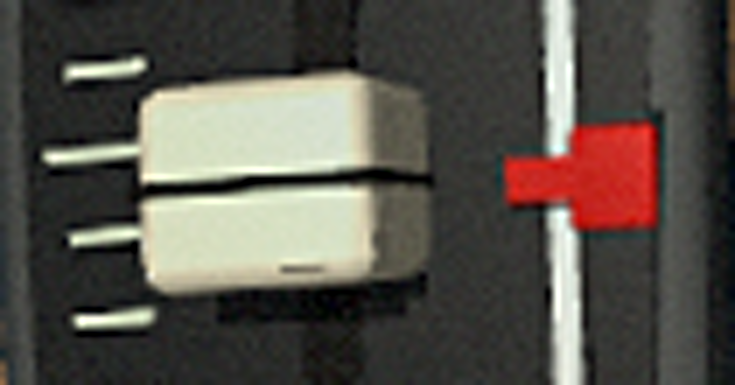

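At full pixel resolution the scene grip line is centred at (432,277) in the crop. Its offset from prediction matches the pointer's to about 0.5 px, roughly 1 mm, so my earlier hand-picked pixel was wrong. In the close wrist crop the line also points straight at the pointer. Handing in.

Run:
```python
from h import *
workorder.job_done(); st("done")
```

```text
the job is handed in; nothing more can be done
the job is handed in; nothing more can be done
```

I slid the heat to its off stop first, then changed the batch. Two dry and two washed saddles were present. Both dry ones now stand in the red-lined tray, and both washed ones hang on the bar, about 140 mm apart centre to centre. Last, I slid the heat up to the pointer and handed the job in at about 57 s, with the gripper clear of everything.

**Last checks:**
- **Hang:** both washed saddles touched down at TCP z 0.192, the same height the dry ones had hung at, and look square in the wrist and scene views.
- **Tray and mat:** both dry saddles are upright in the tray and the mat is empty.
- **Other items:** nothing else on the bench was touched, including the purple look-alike.
- **Heat setting:** the wrist camera put the grip line within 1 mm of the pointer (0.0441 against 0.0435).

**Disagreements:**
- **Scene cross-check:** it first read the grip line about 4 mm short of the pointer. That came from a badly picked pixel; re-read at full resolution it agrees to about 1 mm.
- **Camera offset:** the scene and wrist cameras differed by 4–5 mm in absolute position throughout, so I used their averages for the saddles and tray.

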